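Close the weighed tin with its nested lids, then lift off only the outer lid and hold it

TASK

Close the open tin on the counting scale: carry its two lids over together, nested just as they lie on the grey mat, and lower them gently onto the tin until the white plug lid sits fully home in the mouth with the steel outer lid still on top. The scale's tare is for the tin with its plug lid only, so then lift off the outer lid alone, leaving the plug lid fully home, and finish while still holding the outer lid still and roughly level, at least 5 cm up off the plug lid, with nothing but the gripper touching it and with the gripper clear of the tin and plug lid. Leave the tin standing on the scale's pan and do not disturb the other things on the counter.

Things in the scene. Friction and masses are not known exactly. Their poses are not given: they have to be found in the camera images.
- plug_lid: Inner lid, white plastic, round, loose, 0.10 to 0.15 kg. Origin: centre of its underside, z up. From there up: plug to 10 mm, 49 mm diameter (tapers to 42 mm over its lower 6 mm); ribbed collar from 10 to 22 mm, 62 mm diameter; dome from 22 to 36 mm, 50 mm diameter, under the outer lid. It starts upright on the mat, standing on its plug; only the collar shows.
- plug_shoulder (a point): Centre of the underside of the plug lid's collar, 10 mm above its origin; it meets the tin's mouth point when the lid is home. A grip on the collar from the sides carries both lids, the outer one riding on top unfastened.
- outer_lid: Outer lid: round steel cap with a black knob, loose, 0.07 to 0.12 kg. Origin: centre of its skirt's lower edge, z up. Skirt 59 mm outside, 54 mm inside diameter; flat top at 19.5 mm, cylindrical knob of 20 mm diameter from 19.5 to 35.5 mm. Nested, the skirt rests on the plug lid's collar, origin 22 mm above the plug lid's; unfastened, it clears the dome after 14 mm straight up.
- knob_middle (a point): Middle of the outer lid's black knob, 27.5 mm above the outer lid's origin.
- tin: The open round steel tin, standing upright on the pan of the scale, loose, 0.22 to 0.40 kg with its capsules. Origin: centre of its underside, z up. Outside diameter 58 mm, height 70 mm, wall 2.5 mm (mouth 53 mm inside); the capsules fill its lower half only. It is the only open tin.
- tin_mouth (a point): Centre of the tin's mouth, level with its rim, 70 mm above the tin's origin.
- scale: The counting scale: white plastic, fixed to the counter, with a square steel pan of 150 mm whose top is 70 mm above the counter. Origin: on the counter under the centre of the pan. The body reaches 88 mm behind the origin (+x of its frame), 83 mm to either side and 178 mm to the front (-x), where the sloped keypad is, lower than the pan. The pan does not give.
- mat: Grey rubber mat, 220 mm (x) by 200 mm (y), 3 mm thick, fixed flat on the counter; origin: centre of its underside. The nested lids, the spatula and the vial cap lie on it.
- stock_bottle: Bystander: white plastic bottle, 72 mm diameter, 125 mm tall, upright; origin at the centre of its underside.
- big_tin: Bystander: large closed steel tin with the same kind of white and steel lids and black knob, 89 mm diameter, 118 mm tall; origin at the centre of its underside.
- vial: Bystander: amber vial with a white cap, 32 mm diameter, 72 mm tall, upright; origin at the centre of its underside.
- weight: Bystander: steel calibration weight, 28 mm diameter, 55 mm tall; origin at the centre of its underside.
- spatula: Bystander: counting spatula lying on the mat, about 185 mm long (x of its frame), 18 mm wide, 12 mm high; origin near its middle, at its underside.
- vial_cap: Bystander: white vial cap lying on the mat, 34 mm diameter, 13 mm high; origin at the centre of its underside.
- tub: Bystander: clear plastic tub, 150 by 110 mm, 75 mm high; origin at the centre of its underside.
- mortar: Bystander: white ceramic mortar, 100 mm diameter, 65 mm high, its pestle leaning in it up to 115 mm; origin at the centre of its underside.

How it is judged:
By the outcome, as a careful person would: the job done as asked, in the order asked, and still so for the second after the job is handed in, while the arm keeps its last pose, push and grip.
It also fails if it takes over 54 s, if anything falls off the work surface, if the arm or the gripper's body presses on something with over 40 N, if the wrist force passes 120 N, or if a joint passes its speed limit or range.

ROBOT

A 6-joint arm with a two-finger parallel gripper is mounted at the origin on the work surface. World frame = base frame: x ahead of the robot, y to its left, z up, the work surface at z = 0. Lengths are in m, angles in rad, forces in N, time in s.
With the tool pointing down it reaches from about 0.325 to 0.9 m from the base axis. Payload 6.1 kg.
Tool frame: the origin (TCP) lies between the finger pads; the fingertips stand 22 mm ahead of it and the grasp point (between the pads) lies 3 mm ahead of it; z points along the fingers, y is the line along which they close (so a half turn about z gives the same grasp; the last joint's range is limited). The gripper opens to 85 mm and grips with 20 to 120 N. Pads are 22 mm wide; open, the fingers measure 114 mm over their backs; the gripper's body (76 mm by 85 mm) begins 54 mm behind the grasp point. The pads swing forward as they close: fully open they stand 13 mm farther back than shut.
Start: joints at [-1.343, 0.22, 1.526, -0, 1.395, -0.126], TCP at [0.217, -0.586, 0.253] pointing down, gripper open.
Joint ranges: [-2.98, 2.98], [-0.91, 2.08], [0.09, 2.57], [-1.24, 4.39], [0.2, 2.65], [-2.68, 2.68]. Speed limits (rad/s): [2.57, 2.57, 3.01, 3.14, 3.14, 3.14].

INTERFACE

Orientations are given as a unit quaternion [w, x, y, z].
In Python, from station import ctrl, eyes, ticket gives the robot as it stands.
- The arm moves only by the tool play_rows, never from a script. Its argument "commands" is a list of rows, each an object of numbers: "claw": the closure, from -1 (fully open) to 1 (shut); "tx", "ty", "tz": the shift along the tool's x, y, z each as a share of 0.2 m, from -1 to 1; "turn": the turn about the tool's z as a share of 1.5 rad, from -1 to 1. In form: [{"claw": .., "tx": .., "ty": .., "tz": .., "turn": ..}, ...]. A call has 1 to 10 rows; each row shifts and turns the commanded pose from where the row before left it, along the tool's axes as they then stand; what a row does not reach is not made up. A row lasts 1/8 s, in which the tool goes at most 62.5 mm and 10.7 degrees, less where a joint would pass 70% of its speed; a pose out of reach is approached as far as the arm can. A call with a number of a shift or a turn outside -1 to 1 is refused whole. A call with a gripper value outside its range is refused whole. The fingers move at their own pace and stop on an object; "squeeze" is the grip in N (left out, the last holds). Time passes only in rows, so rows that do not move let the fingers close. It gives the time, the measured TCP pose, the force, the opening and the grip force at its end, in the units of the state.
- ctrl.state(): the state, without advancing time (a new reading comes with each control period).
- eyes.get_image(name): name is "scene" or "top" or "wrist"; returns a dict with "img" (400x640x3 uint8, red, green, blue), "z_map" (400x640 float32, m along the optical axis (not along the pixel's ray), 0 where there is no reading), "fov_y" (degrees; the focal length in pixels is half the picture's height over the tangent of half this angle, whatever the lens; pixels are square), "cx", "cy" (the principal point, pixels), "eye" and "orientation" of the camera in the world; the wrist camera has in their place "T_tool_cam" (4x4, takes a point from camera to tool coordinates, whose origin is the TCP and whose axes are the flange's). Camera axes: x right, y down, z forward; pixel columns grow to the right and rows downward; lengths in m; the calibration is good to about 2 mm. A picture is of the moment at which its call begins: read the wrist's pose just before it.
- ticket.close_job(): hands the job in; it is judged then, once.
The state is a dict: "time_s": time; "qpos": joint angles; "joint_velocities": joint speeds; "effort": joint torques, N m; "tcp_pos": TCP position; "eef_rot": TCP orientation; "contact_force": force on the tool from outside, world axes, zero at the start; "ft_torque": the same for the moment, N m; "gripper_width": finger opening in m; "finger_force": force on a finger pad.
Only numpy, scipy, OpenCV 4.12 (cv2) and the standard library are available. Lean on these libraries where they do the work, as an engineer would, in place of code of your own. Each camera call takes 0.05 s, during which the arm holds its last target. There are 200 camera calls.

## Working session

There is one attempt and no reset: what is moved stays moved. The work goes in short steps, Python scripts to look and compute and a tool call to move; the robot and the scene stay as the last step left them, time stands still between calls to the robot, and variables do not carry over. Pictures are saved under pics/ and viewed, at most 13 in all, crops included, and the job is handed in when it is done.

Besides the shell and the picture viewer there is one more tool, called after "Call:" as a command line: name --argument value ..., lists and objects as JSON in quotes. play_rows: Moves the arm, as the interface text tells. Its arguments: {"type":"object","properties":{"commands":{"type":"array","items":{"type":"object","properties":{"claw":{"type":"number"},"tx":{"type":"number"},"ty":{"type":"number"},"tz":{"type":"number"},"turn":{"type":"number"}}}},"squeeze":{"type":"number"}},"required":["commands"]}

```bash
mkdir -p pics
cat > h.py <<'E'
import numpy as np, cv2
from station import ctrl, eyes, ticket
from scipy.spatial.transform import Rotation as R
def q2R(q): return R.from_quat([q[1],q[2],q[3],q[0]]).as_matrix()
def grab(name, save=None):
    s=ctrl.state(); d=eyes.get_image(name)
    if 'T_tool_cam' in d:
        T=np.eye(4); T[:3,:3]=q2R(s['eef_rot']); T[:3,3]=s['tcp_pos']; T=T@np.array(d['T_tool_cam'])
    else:
        T=np.eye(4); T[:3,:3]=q2R(d['orientation']); T[:3,3]=d['eye']
    f=200/np.tan(np.radians(d['fov_y'])/2)
    v,u=np.mgrid[0:400,0:640]; z=d['z_map']
    P=np.stack([(u-d['cx'])/f*z,(v-d['cy'])/f*z,z],-1)@T[:3,:3].T+T[:3,3]
    P[z<=0]=np.nan
    if save: cv2.imwrite('pics/'+save,d['img'][:,:,::-1])
    return d['img'],P,T,f
E
python3 - <<'E'
from h import *
print(ctrl.state())
for n in('top','scene','wrist'):
    i,P,T,f=grab(n,n+'0.png'); np.savez('pics/'+n+'0.npz',i=i,P=P,T=T,f=f); print(n,T.round(3).tolist(),f)
E
```

```text
{'time_s': 0.0, 'qpos': array([-1.34309431e+00,  2.21209789e-01,  1.52761292e+00,  3.60535354e-05,
        1.39470521e+00, -1.26102252e-01]), 'joint_velocities': array([ 0.00139413, -0.00113753,  0.00098005, -0.00036045, -0.00073614,
       -0.00036343]), 'effort': array([ 6.46967783e-04, -4.96902287e+01, -3.89393342e+01,  4.54466476e-05,
        1.12240843e-02,  1.01167740e-05]), 'tcp_pos': array([ 0.21642073, -0.58573431,  0.25220837]), 'eef_rot': array([-9.67284651e-04,  9.84393678e-01,  1.75977696e-01, -3.14124008e-05]), 'contact_force': array([ 0.6673379 , -0.318828  ,  0.10642168]), 'ft_torque': array([-0.01037906, -0.02179272,  0.02847578]), 'finger_force': 0.0, 'gripper_width': 0.08533250114106529}
top [[0.015, -0.993, 0.114, 0.417], [-1.0, -0.017, -0.009, 0.03], [0.011, -0.114, -0.993, 1.523], [0.0, 0.0, 0.0, 1.0]] 393.2061659956618
scene [[-0.485, 0.686, -0.542, 1.179], [0.874, 0.374, -0.31, 0.339], [-0.01, -0.624, -0.782, 0.952], [0.0, 0.0, 0.0, 1.0]] 387.93319483748957
wrist [[0.347, -0.888, -0.302, 0.293], [-0.938, -0.329, -0.109, -0.558], [-0.002, 0.321, -0.947, 0.373], [0.0, 0.0, 0.0, 1.0]] 319.1210314172421
```

View pics/top0.png

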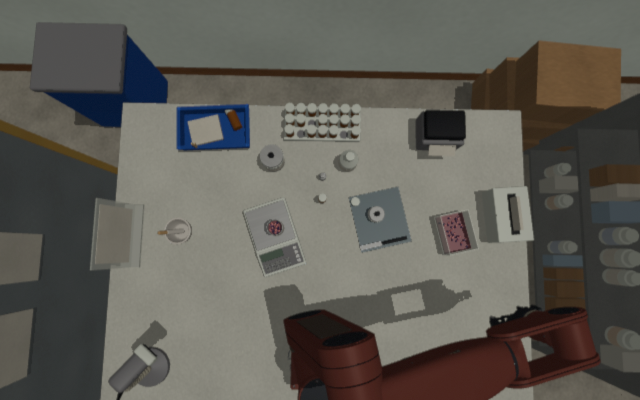

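View pics/scene0.png

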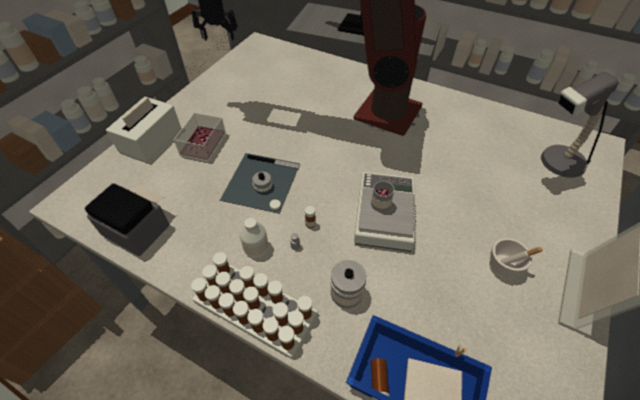

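The top view shows the nested lids at about (376,214), the tin at (274,228) on the pan, the spatula at (385,242) and the vial cap at (355,202).

Run:
```python
from h import *
d=np.load('pics/top0.npz'); P=d['P']
for n,(u,v) in dict(lid=(376,214),tin=(274,228),tinrim=(274,220),cap=(355,202),spat=(385,242),bigtin=(271,157),pan=(262,215),key=(280,255),bottle=(348,158),vial=(322,198),w=(322,177)).items(): print(n,P[v,u].round(3))
# lid cluster
def circ(c,r,zlo,zhi):
    m=(np.hypot(P[...,0]-c[0],P[...,1]-c[1])<r)&(P[...,2]>zlo)&(P[...,2]<zhi); q=P[m]; 
    print(m.sum(), (q.min(0)+q.max(0))/2, q.min(0),q.max(0), q.mean(0))
circ(P[214,376],.05,.03,.055); circ(P[228,274],.06,.125,.16)
```

```text
lid [ 0.543 -0.207  0.059]
tin [0.482 0.169 0.103]
tinrim [0.511 0.17  0.104]
cap [ 0.591 -0.132  0.017]
spat [ 0.44  -0.248  0.016]
bigtin [0.742 0.186 0.109]
pan [0.531 0.218 0.072]
key [0.385 0.149 0.053]
bottle [ 0.738 -0.094  0.13 ]
vial [ 0.598 -0.003  0.075]
w [ 0.682 -0.003  0.046]
176 [ 0.54637682 -0.20972002  0.04211792] [ 0.51800437 -0.23898598  0.03058711] [ 0.57474927 -0.18045406  0.05364872] [ 0.54619781 -0.20878117  0.04470963]
49 [0.48584969 0.16540806 0.13736498] [0.45933505 0.13698814 0.12757198] [0.51236433 0.19382798 0.14715798] [0.48547902 0.16602877 0.13814093]
```

```bash
cat >> h.py <<'E'
def go(dst):
    s=ctrl.state(); M=q2R(s['eef_rot']); d=M.T@(np.array(dst)-s['tcp_pos'])
    print('total shares',(d/0.2).round(4),'tilt z',M[:,2].round(4)); return d/0.2
E
python3 -c "
from h import *
go([.546,-.209,.20])"
```

```text
total shares [ 2.1985 -1.1963  0.2644] tilt z [-3.0e-04  1.6e-03 -1.0e+00]
```

Call:
play_rows --commands '[{"claw": -1, "tx": 0.22, "ty": -0.12, "tz": 0}, {"claw": -1, "tx": 0.22, "ty": -0.12, "tz": 0}, {"claw": -1, "tx": 0.22, "ty": -0.12, "tz": 0}, {"claw": -1, "tx": 0.22, "ty": -0.12, "tz": 0}, {"claw": -1, "tx": 0.22, "ty": -0.12, "tz": 0.03}, {"claw": -1, "tx": 0.22, "ty": -0.12, "tz": 0.05}, {"claw": -1, "tx": 0.22, "ty": -0.12, "tz": 0.05}, {"claw": -1, "tx": 0.22, "ty": -0.12, "tz": 0.05}, {"claw": -1, "tx": 0.22, "ty": -0.12, "tz": 0.05}, {"claw": -1, "tx": 0.22, "ty": -0.12, "tz": 0.03}]'

```text
validation failed for argument at $.co...
```

Call:
play_rows --commands '[{"claw": -1}, {"claw": -1}]'

```text
validation failed for argument at $.co...
```

Run:
```python
from h import *
i,P,T,f=grab('wrist','w1.png'); np.savez('pics/w1.npz',i=i,P=P,T=T,f=f); print(ctrl.state()['tcp_pos'],ctrl.state()['contact_force'])
```

```text
[ 0.21643851 -0.58594934  0.25258664] [-7.92748776e-04  8.17869909e-01 -1.90104681e-02]
```

View pics/w1.png

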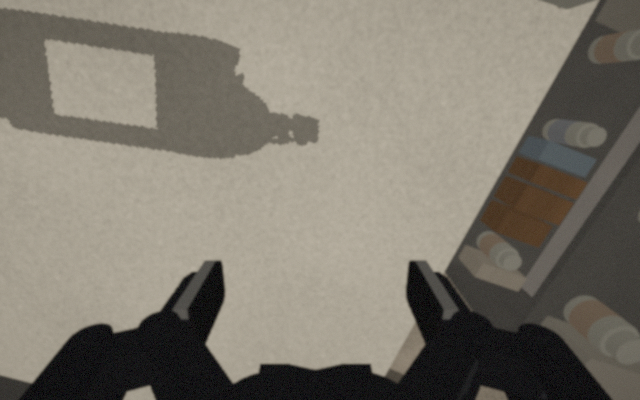

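The arm did not move. The picture shows only the bare counter and the open fingers, with tips at about (215,265) and (415,265). The rows probably need all five keys.

Call:
play_rows --commands '[{"claw": -1, "tx": 0.22, "ty": -0.12, "tz": 0, "turn": 0}, {"claw": -1, "tx": 0.22, "ty": -0.12, "tz": 0, "turn": 0}, {"claw": -1, "tx": 0.22, "ty": -0.12, "tz": 0, "turn": 0}, {"claw": -1, "tx": 0.22, "ty": -0.12, "tz": 0, "turn": 0}, {"claw": -1, "tx": 0.22, "ty": -0.12, "tz": 0.03, "turn": 0}, {"claw": -1, "tx": 0.22, "ty": -0.12, "tz": 0.05, "turn": 0}, {"claw": -1, "tx": 0.22, "ty": -0.12, "tz": 0.05, "turn": 0}, {"claw": -1, "tx": 0.22, "ty": -0.12, "tz": 0.05, "turn": 0}, {"claw": -1, "tx": 0.22, "ty": -0.12, "tz": 0.05, "turn": 0}, {"claw": -1, "tx": 0.22, "ty": -0.12, "tz": 0.03, "turn": 0}]'

```text
time_s: 1.45
tcp_pos: [0.5467, -0.2072, 0.2006]
eef_rot: [-0.0, 0.984, 0.176, -0.0]
contact_force: [0.1, -0.5, -0.6]
gripper_width: 0.0856
finger_force: 0.0
```

Run:
```python
from h import *
i,P,T,f=grab('wrist','w2.png'); np.savez('pics/w2.npz',i=i,P=P,T=T,f=f); print(ctrl.state()['tcp_pos'])
```

```text
[ 0.54954278 -0.20238762  0.1999287 ]
```

View pics/w2.png

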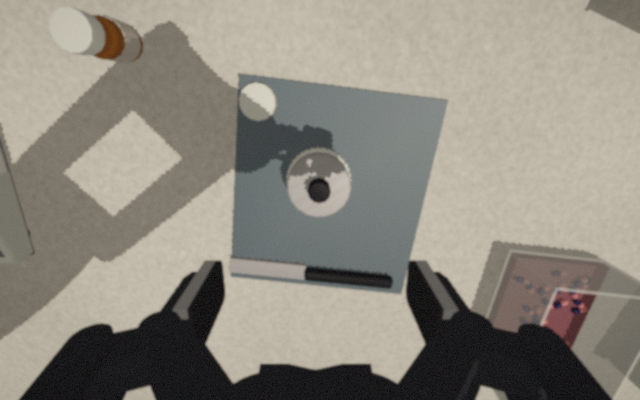

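The lids are at about (319,182), with the knob at (319,190), in the middle of the mat. The spatula lies at (310,272) and the vial cap at (258,100).

```bash
cat >> h.py <<'E'
def disc(P,c,r,zlo,zhi):
    m=(np.hypot(P[...,0]-c[0],P[...,1]-c[1])<r)&(P[...,2]>zlo)&(P[...,2]<zhi)
    q=P[m][:,:2].astype(np.float32); (x,y),rr=cv2.minEnclosingCircle(q)
    print('disc n',m.sum(),'mec',round(x,4),round(y,4),'r',round(rr,4),'mean',q.mean(0).round(4),'z med',np.median(P[m][:,2]).round(4))
E
python3 - <<'E'
from h import *
d=np.load('pics/w2.npz'); P=d['P']; T=d['T']; f=d['f']
disc(P,(.546,-.209),.045,.038,.050)
disc(P,(.546,-.209),.045,.015,.035)
disc(P,(.546,-.209),.02,.053,.07)
disc(P,(.591,-.132),.03,.010,.03)
m=np.hypot(P[...,0]-.546,P[...,1]+.209)<.08; print('mat z',np.median(P[m&(P[...,2]<.012)][:,2]))
v,u=np.mgrid[0:400,0:640]
q=P[(v>255)&(v<290)&(u>235)&(u<395)&(P[...,2]>.008)&(P[...,2]<.03)]; print('spat',q.min(0),q.max(0))
# fingertips in tool frame
s=ctrl.state(); M=q2R(s['eef_rot'])
for a in((180,225),(405,450)):
    q=P[(v>255)&(v<330)&(u>=a[0])&(u<a[1])&(P[...,2]>.1)]; q=(q-np.array([.5495,-.2024,.1999]))@M; print('tool',np.percentile(q,[1,50,99],axis=0).round(4).tolist())
E
```

```text
disc n 2707 mec 0.546 -0.2113 r 0.0298 mean [ 0.5483 -0.2105] z med 0.0447
disc n 378 mec 0.5464 -0.211 r 0.0318 mean [ 0.5671 -0.2027] z med 0.0249
disc n 423 mec 0.5453 -0.2114 r 0.0098 mean [ 0.5472 -0.2108] z med 0.0604
disc n 1102 mec 0.5952 -0.1326 r 0.0171 mean [ 0.5955 -0.1332] z med 0.0162
mat z 0.003288536846286161
spat [ 0.41002011 -0.33187789  0.00800038] [ 0.46608827 -0.1585662   0.01729223]
tool [[-0.0151, -0.0512, -0.0387], [0.0023, -0.0391, -0.0138], [0.0073, -0.0383, 0.0065]]
tool [[-0.0154, 0.0459, -0.038], [0.0019, 0.0468, -0.0136], [0.0068, 0.0587, 0.0069]]
```

```bash
python3 -c "
from h import *
go([.546,-.211,.11])"
```

```text
total shares [-0.0327  0.0356  0.4495] tilt z [ 0.0011  0.0039 -1.    ]
```

Call:
play_rows --commands '[{"claw": -1, "tx": -0.03, "ty": 0.036, "tz": 0.15, "turn": 0}, {"claw": -1, "tx": 0, "ty": 0, "tz": 0.15, "turn": 0}, {"claw": -1, "tx": 0, "ty": 0, "tz": 0.15, "turn": 0}, {"claw": -1, "tx": 0, "ty": 0, "tz": 0, "turn": 0}, {"claw": -1, "tx": 0, "ty": 0, "tz": 0, "turn": 0}, {"claw": -1, "tx": 0, "ty": 0, "tz": 0, "turn": 0}]'

```text
time_s: 2.25
tcp_pos: [0.5441, -0.2182, 0.1132]
eef_rot: [0.001, 0.984, 0.176, 0.001]
contact_force: [0.0, -0.0, 0.4]
gripper_width: 0.0855
finger_force: 0.0
```

```bash
cat >> h.py <<'E'
def fingers(P,s=None):
    s=s or ctrl.state(); M=q2R(s['eef_rot']); v,u=np.mgrid[0:400,0:640]; Q=(P-s['tcp_pos'])@M
    out=[]
    for sg in(-1,1):
        m=(v>200)&(Q[...,1]*sg>.005)&(np.abs(Q[...,1])<.065)&(np.abs(Q[...,0])<.02)&(Q[...,2]>-.02)&(Q[...,2]<.03)
        q=Q[m]; print('finger n',len(q),np.percentile(q,[1,50,99],axis=0).round(4).tolist())
E
python3 - <<'E'
from h import *
s=ctrl.state(); print(s['tcp_pos'],s['contact_force'])
i,P,T,f=grab('wrist','w3.png'); print(ctrl.state()['tcp_pos']); fingers(P,s)
disc(P,(.546,-.209),.045,.038,.050)
disc(P,(.546,-.209),.045,.015,.035)
disc(P,(.546,-.209),.02,.053,.07)
go([.546,-.211,.03])
E
```

```text
[ 0.54405447 -0.21820024  0.11319089] [ 0.03949541 -0.04148885  0.44909303]
[ 0.54397614 -0.21812604  0.11308641]
finger n 1973 [[-0.0115, -0.0557, -0.0198], [0.0059, -0.0426, -0.0089], [0.0107, -0.0419, 0.0076]]
finger n 1971 [[-0.0116, 0.0427, -0.0198], [0.0059, 0.0433, -0.0089], [0.0108, 0.0563, 0.0079]]
disc n 5219 mec 0.5463 -0.2111 r 0.0295 mean [ 0.5493 -0.2102] z med 0.0446
disc n 785 mec 0.5488 -0.2104 r 0.0315 mean [ 0.5691 -0.2045] z med 0.0249
disc n 886 mec 0.5467 -0.2109 r 0.01 mean [ 0.5478 -0.2107] z med 0.0605
total shares [ 0.0211 -0.0308  0.4154] tilt z [ 0.0025 -0.0014 -1.    ]
```

View pics/w3.png

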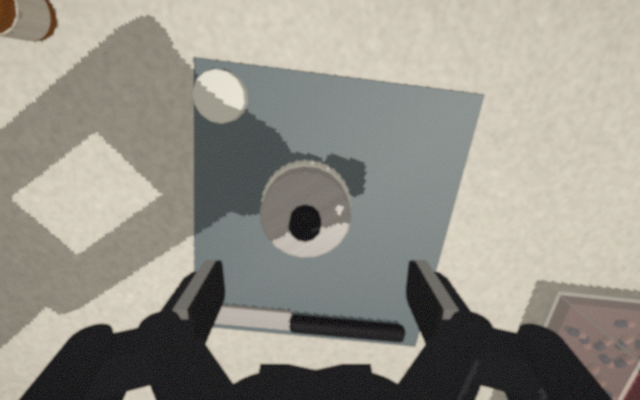

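The picture shows the lids at about (305,212), centred between the fingers. The fingers measure symmetric in the tool frame, so the calibration is good. I'll go down now.

Call:
play_rows --commands '[{"claw": -1, "tx": 0.022, "ty": -0.032, "tz": 0.09, "turn": 0}, {"claw": -1, "tx": 0, "ty": 0, "tz": 0.1, "turn": 0}, {"claw": -1, "tx": 0, "ty": 0, "tz": 0.1, "turn": 0}, {"claw": -1, "tx": 0, "ty": 0, "tz": 0.08, "turn": 0}, {"claw": -1, "tx": 0, "ty": 0, "tz": 0.05, "turn": 0}, {"claw": -1, "tx": 0, "ty": 0, "tz": 0.02, "turn": 0}, {"claw": -1, "tx": 0, "ty": 0, "tz": 0, "turn": 0}, {"claw": -1, "tx": 0, "ty": 0, "tz": 0, "turn": 0}, {"claw": -1, "tx": 0, "ty": 0, "tz": 0, "turn": 0}]'

```text
time_s: 3.42
tcp_pos: [0.5454, -0.2103, 0.024]
eef_rot: [0.0, 0.984, 0.176, 0.0]
contact_force: [1.0, 0.6, 0.2]
gripper_width: 0.0854
finger_force: 0.0
```

Call:
play_rows --commands '[{"claw": -0.8, "tx": 0, "ty": 0, "tz": 0, "turn": 0}, {"claw": -0.65, "tx": 0, "ty": 0, "tz": 0, "turn": 0}, {"claw": -0.55, "tx": 0, "ty": 0, "tz": 0, "turn": 0}, {"claw": -0.48, "tx": 0, "ty": 0, "tz": 0, "turn": 0}, {"claw": -0.42, "tx": 0, "ty": 0, "tz": 0, "turn": 0}, {"claw": -0.3, "tx": 0, "ty": 0, "tz": 0, "turn": 0}, {"claw": 0, "tx": 0, "ty": 0, "tz": 0, "turn": 0}, {"claw": 0, "tx": 0, "ty": 0, "tz": 0, "turn": 0}]' --squeeze 30

```text
time_s: 4.42
tcp_pos: [0.5452, -0.2104, 0.0238]
eef_rot: [0.0, 0.984, 0.176, 0.0]
contact_force: [-2.0, -1.2, 5.1]
gripper_width: 0.0609
finger_force: 31.7
```

Run:
```python
from h import *
s=ctrl.state(); print(s['tcp_pos'],s['contact_force'],s['gripper_width'],s['finger_force'])
i,P,T,f=grab('wrist','w4.png'); fingers(P,s)
disc(P,(.546,-.209),.028,.038,.050)
disc(P,(.546,-.209),.02,.053,.07)
```

```text
[ 0.5451716  -0.21035319  0.02381466] [-2.00076365 -1.21404094  5.08409999] 0.060911604744859224 31.671924591064453
finger n 5267 [[-0.0178, -0.0647, -0.0199], [0.0094, -0.0422, 0.0201], [0.0198, -0.0137, 0.0217]]
finger n 5329 [[-0.0178, 0.0128, -0.0199], [0.0094, 0.0419, 0.0202], [0.0197, 0.0647, 0.0219]]
disc n 10934 mec 0.546 -0.209 r 0.0281 mean [ 0.5516 -0.2067] z med 0.0447
disc n 2853 mec 0.5466 -0.2102 r 0.0108 mean [ 0.5488 -0.2092] z med 0.0603
```

View pics/w4.png

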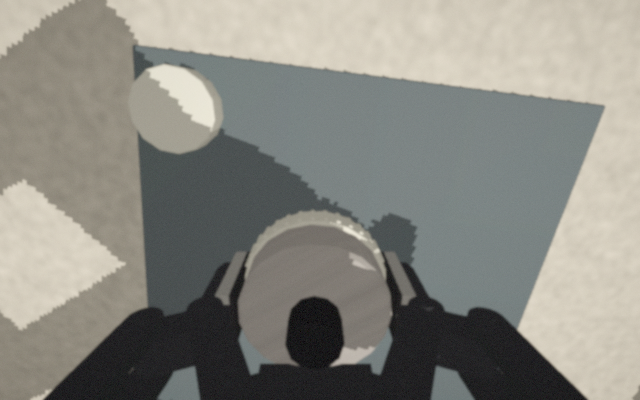

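The grip is on the collar, with the outer lid still seated concentrically (skirt at (315,290), knob at (315,335)). The lift comes next, done gently.

Call:
play_rows --commands '[{"claw": 0, "tx": 0, "ty": 0, "tz": -0.01, "turn": 0}, {"claw": 0, "tx": 0, "ty": 0, "tz": -0.03, "turn": 0}, {"claw": 0, "tx": 0, "ty": 0, "tz": -0.06, "turn": 0}, {"claw": 0, "tx": 0, "ty": 0, "tz": -0.1, "turn": 0}, {"claw": 0, "tx": 0, "ty": 0, "tz": -0.13, "turn": 0}, {"claw": 0, "tx": 0, "ty": 0, "tz": -0.14, "turn": 0}, {"claw": 0, "tx": 0, "ty": 0, "tz": -0.14, "turn": 0}, {"claw": 0, "tx": 0, "ty": 0, "tz": -0.13, "turn": 0}, {"claw": 0, "tx": 0, "ty": 0, "tz": -0.08, "turn": 0}, {"claw": 0, "tx": 0, "ty": 0, "tz": -0.03, "turn": 0}]' --squeeze 35

```text
time_s: 5.72
tcp_pos: [0.5454, -0.2103, 0.1951]
eef_rot: [0.001, 0.984, 0.176, 0.001]
contact_force: [0.3, 0.8, -2.3]
gripper_width: 0.0605
finger_force: 38.4
```

Run:
```python
from h import *
s=ctrl.state(); print(s['tcp_pos'],s['gripper_width'],s['contact_force'])
i,P,T,f=grab('wrist'); z=s['tcp_pos'][2]-.0208; c=s['tcp_pos']
disc(P,c,.02,z+.05,z+.068)
go([.486,.1655,.20])
```

```text
[ 0.54543028 -0.21028885  0.19511927] 0.0604647774435521 [ 0.32208727  0.76441771 -2.29685506]
disc n 2847 mec 0.5469 -0.2101 r 0.0106 mean [ 0.549  -0.2091] z med 0.2315
total shares [ 0.3727 -1.865  -0.0278] tilt z [ 1.7e-03 -9.0e-04 -1.0e+00]
```

Call:
play_rows --commands '[{"claw": 0, "tx": -0.003, "ty": -0.03, "tz": 0, "turn": 0}, {"claw": 0, "tx": -0.003, "ty": -0.07, "tz": 0, "turn": 0}, {"claw": 0, "tx": -0.003, "ty": -0.11, "tz": 0, "turn": 0}, {"claw": 0, "tx": -0.003, "ty": -0.14, "tz": 0, "turn": 0}, {"claw": 0, "tx": -0.003, "ty": -0.16, "tz": 0, "turn": 0}, {"claw": 0, "tx": -0.003, "ty": -0.16, "tz": 0, "turn": 0}, {"claw": 0, "tx": -0.003, "ty": -0.16, "tz": 0, "turn": 0}, {"claw": 0, "tx": -0.003, "ty": -0.16, "tz": 0, "turn": 0}, {"claw": 0, "tx": -0.003, "ty": -0.16, "tz": 0, "turn": 0}, {"claw": 0, "tx": -0.003, "ty": -0.16, "tz": 0, "turn": 0}]'

```text
time_s: 7.02
tcp_pos: [0.4468, 0.0357, 0.1928]
eef_rot: [-0.0, 0.984, 0.176, -0.0]
contact_force: [-0.3, 0.1, -2.0]
gripper_width: 0.0603
finger_force: 38.5
```

Call:
play_rows --commands '[{"claw": 0, "tx": 0, "ty": -0.16, "tz": 0, "turn": 0}, {"claw": 0, "tx": 0, "ty": -0.14, "tz": 0, "turn": 0}, {"claw": 0, "tx": 0, "ty": -0.11, "tz": 0, "turn": 0}, {"claw": 0, "tx": 0, "ty": -0.08, "tz": 0, "turn": 0}, {"claw": 0, "tx": 0, "ty": -0.045, "tz": 0, "turn": 0}, {"claw": 0, "tx": 0, "ty": -0.02, "tz": 0, "turn": 0}, {"claw": 0, "tx": 0, "ty": 0, "tz": 0, "turn": 0}, {"claw": 0, "tx": 0, "ty": 0, "tz": 0, "turn": 0}, {"claw": 0, "tx": 0, "ty": 0, "tz": 0, "turn": 0}]'

```text
time_s: 8.15
tcp_pos: [0.4102, 0.1374, 0.1933]
eef_rot: [0.0, 0.984, 0.176, -0.0]
contact_force: [0.6, -0.3, -1.5]
gripper_width: 0.0608
finger_force: 38.5
```

Run:
```python
from h import *
s=ctrl.state(); print(s['tcp_pos'],s['gripper_width'],s['contact_force'])
i,P,T,f=grab('wrist','w5.png'); z=s['tcp_pos'][2]-.0208; c=s['tcp_pos']
disc(P,c,.02,z+.05,z+.068)
disc(P,(.486,.1655),.045,.134,.146)
disc(P,(.486,.1655),.045,.134,.143)
```

```text
[0.41021269 0.13740854 0.1932731 ] 0.06078104458010069 [ 0.64447785 -0.30625822 -1.49109525]
disc n 2850 mec 0.4118 0.1376 r 0.0105 mean [0.4139 0.1386] z med 0.2297
disc n 2150 mec 0.4842 0.1644 r 0.029 mean [0.4858 0.165 ] z med 0.1397
disc n 2150 mec 0.4842 0.1644 r 0.029 mean [0.4858 0.165 ] z med 0.1397
```

View pics/w5.png

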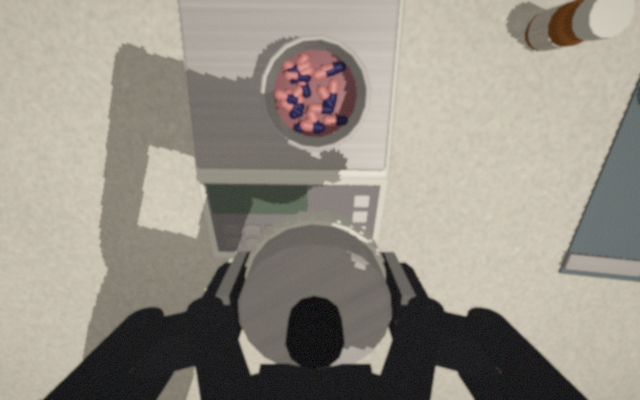

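The open tin's mouth is at about (316,92), empty above the capsules. The lids are still nested in the grip.

```bash
python3 -c "
from h import *
go([.4831,.1640,.175])"
```

```text
total shares [0.3879 0.0015 0.0914] tilt z [-0.e+00 -1.e-04 -1.e+00]
```

Call:
play_rows --commands '[{"claw": 0, "tx": 0.03, "ty": 0, "tz": 0, "turn": 0}, {"claw": 0, "tx": 0.07, "ty": 0.002, "tz": 0, "turn": 0}, {"claw": 0, "tx": 0.1, "ty": 0, "tz": 0, "turn": 0}, {"claw": 0, "tx": 0.1, "ty": 0, "tz": 0, "turn": 0}, {"claw": 0, "tx": 0.06, "ty": 0, "tz": 0.02, "turn": 0}, {"claw": 0, "tx": 0.028, "ty": 0, "tz": 0.04, "turn": 0}, {"claw": 0, "tx": 0, "ty": 0, "tz": 0.03, "turn": 0}, {"claw": 0, "tx": 0, "ty": 0, "tz": 0, "turn": 0}, {"claw": 0, "tx": 0, "ty": 0, "tz": 0, "turn": 0}, {"claw": 0, "tx": 0, "ty": 0, "tz": 0, "turn": 0}]'

```text
time_s: 9.45
tcp_pos: [0.483, 0.1643, 0.1757]
eef_rot: [0.0, 0.984, 0.176, 0.0]
contact_force: [-0.0, -0.3, -1.7]
gripper_width: 0.0607
finger_force: 38.5
```

Run:
```python
from h import *
s=ctrl.state(); print(s['tcp_pos'],s['contact_force'])
go([.4831,.1640,.1505])
i,P,T,f=grab('scene','s1.png'); cv2.imwrite('pics/s1c.png',cv2.resize(i[120:260,300:460,::-1],None,fx=4,fy=4))
```

```text
[0.48303579 0.16428426 0.17573989] [-0.04419925 -0.25378488 -1.7445185 ]
total shares [-0.0003  0.0014  0.1262] tilt z [ 7.e-04  1.e-04 -1.e+00]
```

View pics/s1c.png

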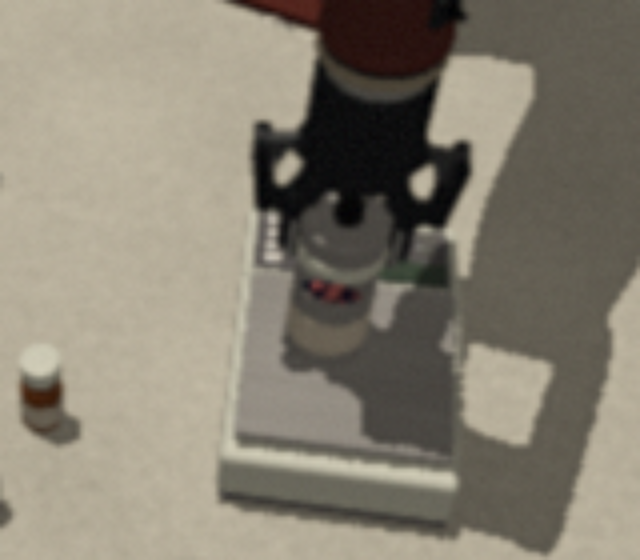

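The nested lids (340,240) hang level just above the tin, with capsules visible at (330,290). They look concentric, so I'll lower slowly.

Call:
play_rows --commands '[{"claw": 0, "tx": 0, "ty": 0, "tz": 0.02, "turn": 0}, {"claw": 0, "tx": 0, "ty": 0, "tz": 0.02, "turn": 0}, {"claw": 0, "tx": 0, "ty": 0, "tz": 0.02, "turn": 0}, {"claw": 0, "tx": 0, "ty": 0, "tz": 0.015, "turn": 0}, {"claw": 0, "tx": 0, "ty": 0, "tz": 0.01, "turn": 0}, {"claw": 0, "tx": 0, "ty": 0, "tz": 0.01, "turn": 0}, {"claw": 0, "tx": 0, "ty": 0, "tz": 0, "turn": 0}, {"claw": 0, "tx": 0, "ty": 0, "tz": 0, "turn": 0}]'

```text
time_s: 10.5
tcp_pos: [0.4831, 0.1643, 0.1564]
eef_rot: [-0.0, 0.984, 0.176, 0.0]
contact_force: [0.4, -0.5, -2.1]
gripper_width: 0.0605
finger_force: 38.5
```

Call:
play_rows --commands '[{"claw": 0, "tx": 0, "ty": 0, "tz": 0.006, "turn": 0}, {"claw": 0, "tx": 0, "ty": 0, "tz": 0.006, "turn": 0}, {"claw": 0, "tx": 0, "ty": 0, "tz": 0.006, "turn": 0}, {"claw": 0, "tx": 0, "ty": 0, "tz": 0.005, "turn": 0}, {"claw": 0, "tx": 0, "ty": 0, "tz": 0, "turn": 0}, {"claw": 0, "tx": 0, "ty": 0, "tz": 0, "turn": 0}, {"claw": 0, "tx": 0, "ty": 0, "tz": 0, "turn": 0}]'

```text
time_s: 11.38
tcp_pos: [0.483, 0.1643, 0.1518]
eef_rot: [-0.0, 0.984, 0.176, 0.0]
contact_force: [-0.1, -0.3, -1.8]
gripper_width: 0.0603
finger_force: 38.5
```

Call:
play_rows --commands '[{"claw": 0, "tx": 0, "ty": 0, "tz": 0.005, "turn": 0}, {"claw": 0, "tx": 0, "ty": 0, "tz": 0.004, "turn": 0}, {"claw": 0, "tx": 0, "ty": 0, "tz": 0, "turn": 0}, {"claw": 0, "tx": 0, "ty": 0, "tz": 0, "turn": 0}]'

```text
time_s: 11.88
tcp_pos: [0.4833, 0.1644, 0.1509]
eef_rot: [0.0, 0.984, 0.176, 0.0]
contact_force: [-2.7, 0.3, 5.4]
gripper_width: 0.0606
finger_force: 39.2
```

Call:
play_rows --commands '[{"claw": 0, "tx": 0, "ty": 0, "tz": 0.003, "turn": 0}, {"claw": 0, "tx": 0, "ty": 0, "tz": 0, "turn": 0}, {"claw": 0, "tx": 0, "ty": 0, "tz": 0, "turn": 0}]'

```text
time_s: 12.25
tcp_pos: [0.4835, 0.1644, 0.1509]
eef_rot: [0.0, 0.984, 0.176, 0.001]
contact_force: [-4.2, -2.0, 8.8]
gripper_width: 0.0607
finger_force: 39.5
```

Call:
play_rows --commands '[{"claw": -0.4, "tx": 0, "ty": 0, "tz": -0.002, "turn": 0}, {"claw": -0.48, "tx": 0, "ty": 0, "tz": 0, "turn": 0}, {"claw": -0.55, "tx": 0, "ty": 0, "tz": 0, "turn": 0}, {"claw": -0.65, "tx": 0, "ty": 0, "tz": 0, "turn": 0}, {"claw": -0.8, "tx": 0, "ty": 0, "tz": 0, "turn": 0}, {"claw": -1, "tx": 0, "ty": 0, "tz": 0, "turn": 0}, {"claw": -1, "tx": 0, "ty": 0, "tz": 0, "turn": 0}, {"claw": -1, "tx": 0, "ty": 0, "tz": 0, "turn": 0}]' --squeeze 20

```text
time_s: 13.25
tcp_pos: [0.483, 0.1643, 0.1497]
eef_rot: [-0.0, 0.984, 0.176, 0.0]
contact_force: [0.0, -0.9, 0.2]
gripper_width: 0.0854
finger_force: 0.0
```

Call:
play_rows --commands '[{"claw": -1, "tx": 0, "ty": 0, "tz": -0.04, "turn": 0}, {"claw": -1, "tx": 0, "ty": 0, "tz": -0.1, "turn": 0}, {"claw": -1, "tx": 0, "ty": 0, "tz": -0.12, "turn": 0}, {"claw": -1, "tx": 0, "ty": 0, "tz": -0.12, "turn": 0}, {"claw": -1, "tx": 0, "ty": 0, "tz": -0.08, "turn": 0}, {"claw": -1, "tx": 0, "ty": 0, "tz": -0.03, "turn": 0}, {"claw": -1, "tx": 0, "ty": 0, "tz": 0, "turn": 0}, {"claw": -1, "tx": 0, "ty": 0, "tz": 0, "turn": 0}]'

```text
time_s: 14.25
tcp_pos: [0.4824, 0.1642, 0.2466]
eef_rot: [-0.0, 0.984, 0.176, -0.001]
contact_force: [-0.4, 1.1, -0.8]
gripper_width: 0.0852
finger_force: 0.0
```

```bash
cat > chk.py <<'E'
from h import *
s=ctrl.state(); print(s['tcp_pos'],s['contact_force'])
i,P,T,f=grab('wrist','w6.png'); c=(.4842,.1644)
m=np.hypot(P[...,0]-c[0],P[...,1]-c[1])<.045
for a,b in((.145,.156),(.166,.176),(.180,.192)): disc(P,c,.045,a,b)
q=P[m&(P[...,2]>.167)&(P[...,2]<.176)]; A=np.c_[q[:,:2]-c,np.ones(len(q))]; print('top plane',np.linalg.lstsq(A,q[:,2],rcond=None)[0])
q=P[m&(P[...,2]>.148)&(P[...,2]<.155)]; A=np.c_[q[:,:2]-c,np.ones(len(q))]; print('collar plane',np.linalg.lstsq(A,q[:,2],rcond=None)[0])
E
python3 chk.py
```

```text
[0.48244265 0.16422088 0.24661892] [-0.35893284  1.11447552 -0.83077012]
disc n 574 mec 0.4875 0.1654 r 0.0313 mean [0.5061 0.1713] z med 0.1517
disc n 4821 mec 0.484 0.1645 r 0.0297 mean [0.487  0.1656] z med 0.1717
disc n 821 mec 0.4846 0.1645 r 0.0103 mean [0.4856 0.165 ] z med 0.1874
top plane [-0.00642023 -0.00218192  0.17165355]
collar plane [-0.00303651 -0.00188592  0.15173719]
```

View pics/w6.png

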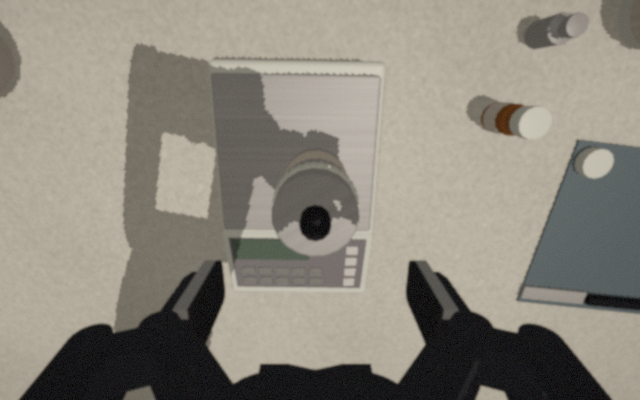

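The tin is closed: the collar top is level at z 0.1517, so the plug is home, and the outer lid sits on top with its knob at (316,222). The knob is the next grasp.

```bash
python3 -c "
from h import *
go([.4843,.1645,.196])"
```

```text
total shares [0.0099 0.0019 0.2529] tilt z [-1.9e-03 -3.0e-04 -1.0e+00]
```

Call:
play_rows --commands '[{"claw": 0.1, "tx": 0.008, "ty": 0.002, "tz": 0, "turn": 0}, {"claw": 0.1, "tx": 0, "ty": 0, "tz": 0, "turn": 0}, {"claw": 0.1, "tx": 0, "ty": 0, "tz": 0.03, "turn": 0}, {"claw": 0.1, "tx": 0, "ty": 0, "tz": 0.05, "turn": 0}, {"claw": 0.1, "tx": 0, "ty": 0, "tz": 0.05, "turn": 0}, {"claw": 0.1, "tx": 0, "ty": 0, "tz": 0.04, "turn": 0}, {"claw": 0.1, "tx": 0, "ty": 0, "tz": 0.02, "turn": 0}, {"claw": 0.1, "tx": 0, "ty": 0, "tz": 0, "turn": 0}, {"claw": 0.1, "tx": 0, "ty": 0, "tz": 0, "turn": 0}]'

```text
time_s: 15.42
tcp_pos: [0.4849, 0.1645, 0.2101]
eef_rot: [-0.0, 0.984, 0.176, 0.0]
contact_force: [0.6, -0.0, 0.8]
gripper_width: 0.0382
finger_force: 0.0
```

```bash
python3 -c "
from h import *
s=ctrl.state();go([.4843,.1645,.196])
i,P,T,f=grab('wrist','w7.png'); fingers(P,s)"
```

```text
total shares [-0.0028 -0.0008  0.0705] tilt z [ 7.e-04  1.e-04 -1.e+00]
finger n 2200 [[-0.0112, -0.0321, -0.0196], [0.0062, -0.0202, -0.0031], [0.0109, -0.0054, 0.0272]]
finger n 2176 [[-0.0111, 0.0053, -0.0193], [0.0062, 0.021, -0.0033], [0.011, 0.0329, 0.0271]]
```

View pics/w7.png

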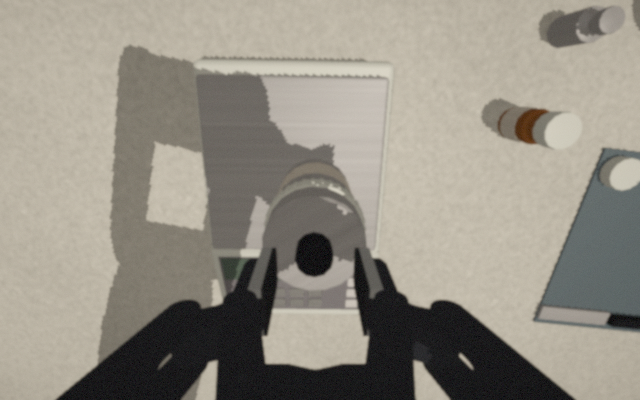

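The knob at (314,253) is centred between the half-closed fingers. I'll go down the last 13 mm and close.

Call:
play_rows --commands '[{"claw": 0.1, "tx": -0.002, "ty": 0, "tz": 0.025, "turn": 0}, {"claw": 0.1, "tx": 0, "ty": 0, "tz": 0.025, "turn": 0}, {"claw": 0.1, "tx": 0, "ty": 0, "tz": 0.015, "turn": 0}, {"claw": 0.1, "tx": 0, "ty": 0, "tz": 0, "turn": 0}, {"claw": 0.1, "tx": 0, "ty": 0, "tz": 0, "turn": 0}, {"claw": 0.3, "tx": 0, "ty": 0, "tz": 0, "turn": 0}, {"claw": 0.45, "tx": 0, "ty": 0, "tz": 0, "turn": 0}, {"claw": 0.55, "tx": 0, "ty": 0, "tz": 0, "turn": 0}, {"claw": 0.8, "tx": 0, "ty": 0, "tz": 0, "turn": 0}, {"claw": 1, "tx": 0, "ty": 0, "tz": 0, "turn": 0}]' --squeeze 30

```text
time_s: 16.73
tcp_pos: [0.4844, 0.1644, 0.197]
eef_rot: [-0.0, 0.984, 0.176, 0.0]
contact_force: [-1.1, 0.6, 2.0]
gripper_width: 0.018
finger_force: 29.4
```

Call:
play_rows --commands '[{"claw": 1, "tx": 0, "ty": 0, "tz": 0, "turn": 0}, {"claw": 1, "tx": 0, "ty": 0, "tz": 0, "turn": 0}]'

```text
time_s: 16.98
tcp_pos: [0.4844, 0.1644, 0.1969]
eef_rot: [-0.0, 0.984, 0.176, 0.0]
contact_force: [-0.4, 0.3, 2.5]
gripper_width: 0.0182
finger_force: 29.5
```

Gripped. I'll lift slowly and straight past the dome.

Call:
play_rows --commands '[{"claw": 1, "tx": 0, "ty": 0, "tz": -0.008, "turn": 0}, {"claw": 1, "tx": 0, "ty": 0, "tz": -0.015, "turn": 0}, {"claw": 1, "tx": 0, "ty": 0, "tz": -0.02, "turn": 0}, {"claw": 1, "tx": 0, "ty": 0, "tz": -0.02, "turn": 0}, {"claw": 1, "tx": 0, "ty": 0, "tz": -0.02, "turn": 0}, {"claw": 1, "tx": 0, "ty": 0, "tz": -0.025, "turn": 0}, {"claw": 1, "tx": 0, "ty": 0, "tz": -0.04, "turn": 0}, {"claw": 1, "tx": 0, "ty": 0, "tz": -0.06, "turn": 0}, {"claw": 1, "tx": 0, "ty": 0, "tz": -0.07, "turn": 0}, {"claw": 1, "tx": 0, "ty": 0, "tz": -0.07, "turn": 0}]'

```text
time_s: 18.23
tcp_pos: [0.4844, 0.1644, 0.2677]
eef_rot: [-0.0, 0.984, 0.176, 0.0]
contact_force: [-0.1, -0.2, 0.0]
gripper_width: 0.0182
finger_force: 29.3
```

Call:
play_rows --commands '[{"claw": 1, "tx": 0, "ty": 0, "tz": -0.07, "turn": 0}, {"claw": 1, "tx": 0, "ty": 0, "tz": -0.06, "turn": 0}, {"claw": 1, "tx": 0, "ty": 0, "tz": -0.03, "turn": 0}, {"claw": 1, "tx": 0, "ty": 0, "tz": -0.01, "turn": 0}, {"claw": 1, "tx": 0, "ty": 0, "tz": 0, "turn": 0}, {"claw": 1, "tx": 0, "ty": 0, "tz": 0, "turn": 0}, {"claw": 1, "tx": 0, "ty": 0, "tz": 0, "turn": 0}, {"claw": 1, "tx": 0, "ty": 0, "tz": 0, "turn": 0}]'

```text
time_s: 19.23
tcp_pos: [0.4842, 0.1644, 0.3001]
eef_rot: [-0.0, 0.984, 0.176, -0.0]
contact_force: [-0.4, 0.1, -0.9]
gripper_width: 0.0185
finger_force: 29.3
```

Run:
```python
from h import *
s=ctrl.state(); print(s['tcp_pos'],s['contact_force'],s['gripper_width'],s['finger_force'],abs(s['joint_velocities']).max())
i,P,T,f=grab('scene'); cv2.imwrite('pics/s2c.png',cv2.resize(i[100:260,300:460,::-1],None,fx=3.7,fy=3.7,interpolation=cv2.INTER_CUBIC))
c=(.4842,.1644); z=s['tcp_pos'][2]-.197
for p in (P,grab('wrist')[1]):
    m=np.hypot(p[...,0]-c[0],p[...,1]-c[1])<.045
    for nm,a,b in(('collar',.147,.156),('dome',.158,.168),('outer top',.168+z,.176+z)):
        q=p[m&(p[...,2]>a)&(p[...,2]<b)]
        if len(q)>30: A=np.c_[q[:,:2]-c,np.ones(len(q))]; print(nm,len(q),np.linalg.lstsq(A,q[:,2],rcond=None)[0].round(4),np.median(q[:,2]).round(4))
```

```text
[0.48417667 0.16435855 0.30008536] [-0.36397166  0.07170065 -0.91526939] 0.018527813747962914 29.31114637758583 0.0024441791720165515
collar 119 [ 0.0165 -0.0083  0.1513] 0.1516
dome 204 [-0.0725 -0.0217  0.1648] 0.1649
outer top 187 [-0.0054 -0.002   0.274 ] 0.2739
collar 966 [-0.0108 -0.0046  0.1522] 0.1521
dome 1537 [-0.0865 -0.0325  0.1665] 0.1661
outer top 4948 [-0.009  -0.0018  0.2748] 0.2748
```

View pics/s2c.png

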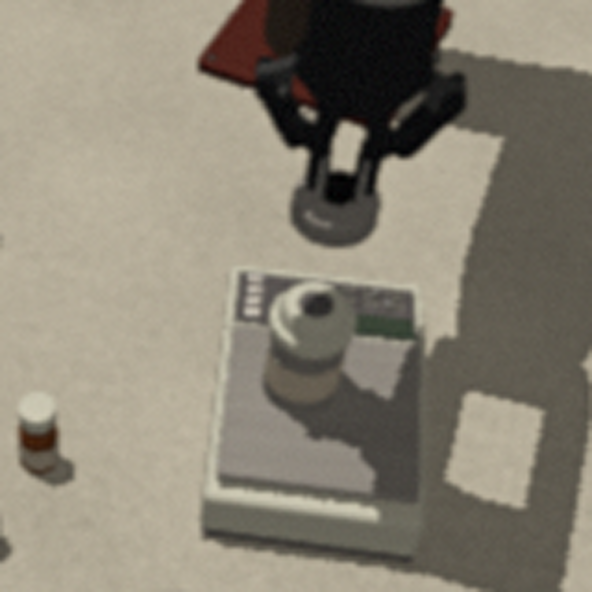

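The outer lid (335,205) is held level, about 10 cm up. The plug lid (310,320) sits home, with its collar top at 0.152 and level; the dark spot on its dome is a shadow.

```bash
python3 -c "
from station import ticket
print(ticket.close_job())"
```

```text
the job is handed in; nothing more can be done
None
```

The tin on the scale is closed with its plug lid fully home, the outer lid is held level about 10 cm above it, and I handed the job in at about 19 s of the 54 s allowed; no verdict was shown.

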